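# Hang a shelf bracket on the slotted desk upright and stand the speaker on it

## Robot

A 6-joint arm with a two-finger parallel gripper is mounted at the origin on the work surface. World frame = base frame: x ahead of the robot, y to its left, z up, the work surface at z = 0. Lengths are in mm, angles in rad, forces in N, time in s.
With the tool pointing down it reaches from about 375 to 975 mm from the base axis. Payload 3.8 kg.
Tool frame: the origin (TCP) lies at the very end of the fingers, on their centre line; the grasp point (between the pads) lies 19 mm behind it; y points along the fingers, z is the direction in which the jaws open and shut, and the axes are right-handed (so a half turn about y gives the same grasp; the last joint's range is limited). The gripper opens to 88 mm and grips with 3 to 60 N. Pads are 18 mm wide; open, the fingers measure 123 mm over their backs; the gripper's body (75 mm by 187 mm) begins 45 mm behind the grasp point.
Start: joints at [1.24, 0.264, 1.604, -0, 1.274, -0.037], TCP at [195.472, 646.072, 238.706] pointing down, gripper open.
Joint ranges: [-2.63, 2.63], [-0.94, 2.18], [0.31, 2.57], [-1.31, 4.45], [0, 2.66], [-2.55, 2.55]. Speed limits (rad/s): [2.57, 2.57, 3.14, 3.14, 3.14, 3.14].

## Interface

Orientations are given as a unit quaternion [w, x, y, z].
In Python, from plant import robot gives the robot as it stands. The module is installed in compiled form; this text tells all that it offers.
- The arm moves only by the shell command python3 -m handwheel 'ROWS' [OPENING] [FORCE]. ROWS is JSON, a list that holds one entry, the list of rows, each a list of 4 numbers: the shift along the world's x, y, z in mm, then the turn about the world's z in rad. In form: [[[x, y, z, yaw], ...]]. A call has exactly 8 rows; each row shifts and turns the commanded pose from where the row before left it; what a row does not reach is not made up. A row lasts 1/8 s, in which the tool goes at most 62.5 mm and 10.7 degrees, less where a joint would pass 70% of its speed; a pose out of reach is approached as far as the arm can. A call with a gripper value outside its range is refused whole. OPENING is the opening in per cent of the stroke, from 0 (shut) to 100 (fully open), set as the call begins (- or left out, the last holds). The fingers move at their own pace and stop on an object; FORCE is the grip in N (left out, the last holds). Time passes only in rows, so rows that do not move let the fingers close, or fill a call up. It gives the time, the measured TCP pose, the force and the opening at its end, in the units of the state.
- robot.read_state(): the state, without advancing time (a new reading comes with each control period).
- robot.camera(name): name is "scene" or "top"; returns a dict with "img" (480x640x3 uint8, blue, green, red), "range_z" (480x640 float32, mm along the optical axis (not along the pixel's ray), 0 where there is no reading), "fov_y" (degrees; the focal length in pixels is half the picture's height over the tangent of half this angle, whatever the lens; pixels are square), "cx", "cy" (the principal point, pixels), "rvec" (rotation vector, rad) and "tvec" (3), from world to camera coordinates, as OpenCV has them. Camera axes: x right, y down, z forward; pixel columns grow to the right and rows downward; lengths in mm; the calibration is good to about 2 mm. A picture is of the moment at which its call begins.
- robot.hand_in(): hands the job in, once; it reports no verdict.
The state is a dict: "time_s": time; "joint_pos": joint angles; "joint_vel": joint speeds; "joint_torque": joint torques, N m; "tool_pos": TCP position; "tcp_rot": TCP orientation; "force": force on the tool from outside, world axes, zero at the start; "ft_torque": the same for the moment, N m; "width": finger opening in mm.
Only numpy, scipy, OpenCV 4.12 (cv2) and the standard library are available. Lean on these libraries where they do the work, as an engineer would, in place of code of your own. Each camera call takes 0.05 s, during which the arm holds its last target.

## Task

Hang the small grey shelf on the slotted steel upright: put its two hooks through the top pair of slots and press it down until it snaps fully home. Then stand the round speaker upright in the shelf's tray without dropping it, let go, and leave the phone, mouse and mug where they are.

Things in the scene. Friction and masses are not known exactly. Their poses are not given: they have to be found in the camera images.
- upright: Fixed bare-steel slotted upright: plate 112 mm wide over its folded edges, 5 mm thick, 195 mm tall, on a 130 x 130 x 10 mm dark foot (x -60 to +70 mm). Origin on the desk below the middle of the plate's front face; x points through the plate from front to back (plate x 0 to 5 mm), y along its width, z up. The shelf hangs on the front, the -x side, which faces roughly towards the robot.
- slots (a point): Front face of the upright, midway between the two top slots, at their lower edges (x 0, y 0, z 145 mm in the upright's frame, same axes). Slots go right through, centred at y -20 and +20 mm, each 16 mm wide and 36 mm high: top pair from z 145 to 181 mm of the upright's frame; an unused lower pair from z 75 to 111 mm.
- catch_line (a point): Middle of a white spring-loaded roller, 8 mm thick, 60 mm long along y, behind the plate just under the top slots (x 14.5, y 0, z 135.5 mm in the upright's frame). It springs back in x. The hooks must be pushed down past it in the last 8 mm of travel, against a peak of about 10 N when pressed on the flange; it then holds them down. 15 to 20 N is enough to be sure it is home.
- bracket: Loose grey-painted steel shelf, about 0.2 kg, starting on the desk in the attitude in which it hangs. Origin on its underside below the rear face of the back plate, mid-width; x points the way the hooks point, z up. Tray x -120 to 0, 62 mm wide (grip it across this), floor 3 mm, side rims 25 mm high and 3 thick, front rim 15 mm high. Back plate x -4 to 0, 74 mm tall. Centre of mass near x -40.
- hooks (a point): Midway between the bracket's two hooks, under their necks at the rear face (x 0, y 0, z 66 mm in the bracket's frame). Hooks at y -20 and +20 mm, 8 mm wide: neck x 0 to 12, z 66 to 74 mm; from its end a lip hangs down, z 48 to 74, front face at x 7 mm, wedge bump behind reaching x 15 mm. Home: this point on slots (0 to 2 mm in front of it), axes parallel. Unlocked it rests about 7 mm higher.
- flange (a point): Middle of the top of the flat flange along the top of the bracket's back plate, at x -14, y 0, z 74 mm in the bracket's frame; flange 28 mm deep (x -28 to 0), 62 mm wide, 4 mm thick. The place to press down; pressing far out on the tray may jam it.
- tray_spot (a point): Point on the tray's inner floor where the speaker should stand, at x -74, y 0, z 3 mm in the bracket's frame. The tray is 56 mm wide inside and clear of the flange over 89 mm of its length, so a standing speaker may be up to 15 mm off this point along x and 6 mm along y.
- speaker: Loose round portable speaker standing on the desk, a plain cylinder 44 mm in diameter and 95 mm tall, dark grey fabric with a steel band near the top, about 0.25 kg. Origin at the centre of its underside, z up.
- phone: Bystander: phone lying flat on the desk, 150 x 72 x 9 mm, x along its length. Origin at the centre of its underside.
- mouse: Bystander: black computer mouse, 110 x 60 x 35 mm, x along its length. Origin at the centre of its underside, about mid-length.
- mug: Bystander: white mug, 76 mm in diameter at the rim and 88 mm tall, handle towards its own +y. Origin at the centre of its underside.
Things that resemble listed ones, but are neither listed nor needed, are in the scene too. What is shaped like the speaker but turquoise or yellow is not meant.

How it is judged:
By the outcome, as a careful person would: the job done as asked, in the order asked, and still so for the second after the job is handed in, with the robot touching nothing.
It also fails if it takes over 72 s, if anything falls off the work surface, if the arm or the gripper's body presses on something with over 40 N, if the wrist force passes 120 N, or if a joint passes its speed limit or range.

## Working session

There is one attempt and no reset: what is moved stays moved. The work goes in short steps, Python scripts to look and compute and a shell command to move; the robot and the scene stay as the last step left them, time stands still between calls to the robot, and variables do not carry over. Pictures are saved under pics/ and viewed, and the job is handed in when it is done.

```bash
mkdir -p pics; cat > h.py <<'E'
import numpy as np, cv2, pickle
from plant import robot
def shot(n,tag):
    c=robot.camera(n); pickle.dump(c,open(f'pics/{tag}.pkl','wb')); cv2.imwrite(f'pics/{tag}.png',c['img']); return c
def load(tag): return pickle.load(open(f'pics/{tag}.pkl','rb'))
def cloud(c):
    f=240/np.tan(np.radians(c['fov_y'])/2); R,_=cv2.Rodrigues(np.array(c['rvec'],float)); t=np.array(c['tvec'],float).ravel()
    v,u=np.mgrid[0:480,0:640]; z=c['range_z'].astype(float)
    P=np.stack([(u-c['cx'])/f*z,(v-c['cy'])/f*z,z],-1)
    W=(P-t)@R; W[z==0]=np.nan; return W
def proj(c,p):
    f=240/np.tan(np.radians(c['fov_y'])/2); R,_=cv2.Rodrigues(np.array(c['rvec'],float)); t=np.array(c['tvec'],float).ravel()
    q=np.atleast_2d(p)@R.T+t; return np.c_[q[:,0]/q[:,2]*f+c['cx'],q[:,1]/q[:,2]*f+c['cy']]
E
python3 - <<'E'
from h import *
for n in('scene','top'):
    c=shot(n,n+'0'); R,_=cv2.Rodrigues(np.array(c['rvec'],float)); print(n,-R.T@np.array(c['tvec']).ravel(),c['fov_y'],c['cx'],c['cy'],(c['range_z']>0).mean())
s=robot.read_state(); print(s)
E
```

```text
scene [ 939.15026008 -668.05651903  983.62905425] 43.74867185045085 326.2168006379685 234.63378425936952 0.9961751302083334
top [ 376.24386904  -31.1931591  1577.51679162] 43.41287994351849 319.27635367355936 228.1737684670737 0.9958984375
{'time_s': 0.1, 'joint_pos': array([ 1.24011276e+00,  2.64681072e-01,  1.60521284e+00,  1.94921840e-06,
        1.27371101e+00, -3.69128891e-02]), 'joint_vel': array([-6.20752252e-04, -1.73155914e-03, -3.49898814e-03,  1.65085648e-03,
        3.60757530e-06,  1.33968020e-04]), 'joint_torque': array([ 4.10026933e-04, -5.03613317e+01, -3.58074868e+01,  7.30839930e-02,
        2.31806439e-02, -5.64205016e-05]), 'tool_pos': array([195.25843417, 645.4782191 , 237.52359942]), 'tcp_rot': array([-0.69879274,  0.70019142, -0.10362136,  0.10336001]), 'force': array([0.27891975, 0.34093394, 0.45681806]), 'ft_torque': array([ 0.00526611, -0.03021998,  0.0585169 ]), 'width': 88.11801620073749}
```

View pics/scene0.png

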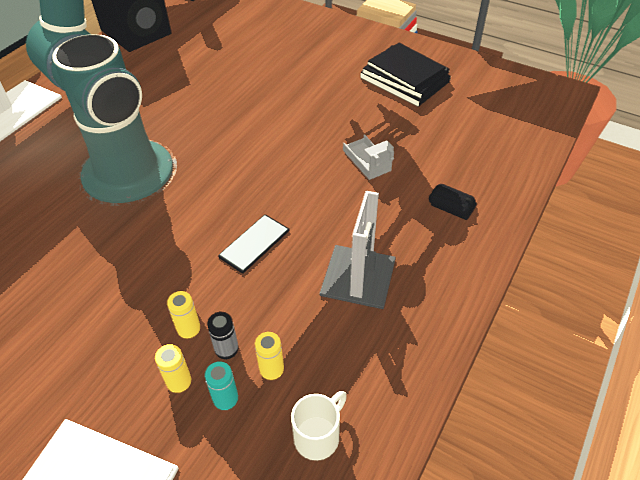

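View pics/top0.png

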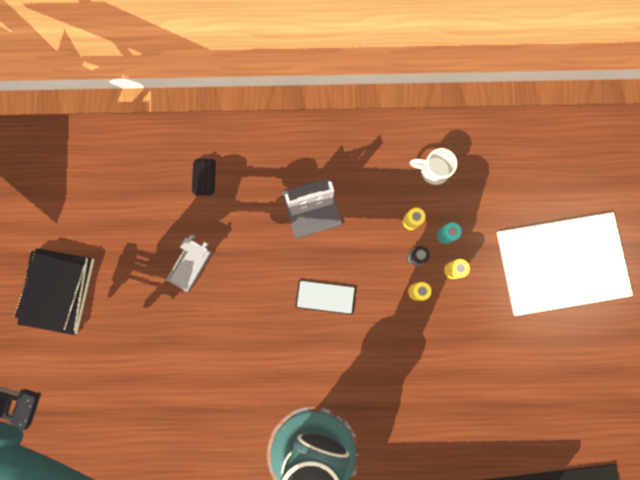

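The scene view shows the upright at about (358,250), the bracket at (372,155) and the dark-grey speaker at (222,335) among yellow and turquoise decoys. In the top view the bracket is at (190,262), the upright at (312,207) and the speaker at (419,255).

```bash
python3 - <<'E'
from h import *
from scipy.spatial.transform import Rotation as Ro
s=robot.read_state(); q=s['tcp_rot']; print(Ro.from_quat([q[1],q[2],q[3],q[0]]).as_matrix().round(3))
for n in('scene0','top0'):
    c=load(n);W=cloud(c)
    def reg(b,zr):
        u0,v0,u1,v1=b; p=W[v0:v1,u0:u1].reshape(-1,3); p=p[(p[:,2]>zr[0])&(p[:,2]<zr[1])]; return p
    desk=W[200:400,200:400].reshape(-1,3); print(n,'desk z',np.nanmedian(W[...,2]))
    B={'top0':dict(up=(275,170,350,245),br=(160,230,215,300),sp=(407,243,432,268)),
       'scene0':dict(up=(315,185,400,310),br=(335,130,400,185),sp=(207,308,240,360))}[n]
    for k,b in B.items():
        for zr in ((8,40),(40,60),(62,90),(85,110),(150,187),(188,205)):
            p=reg(b,zr)
            if len(p)>8:
                r=cv2.minAreaRect(p[:,:2].astype(np.float32)); print(k,zr,len(p),np.round(p.mean(0),1),np.round(r[0],1),np.round(r[1],1),round(r[2],1),p[:,2].max().round(1))
for n,b in(('scene0',(310,120,420,320)),('top0',(150,160,350,310)),('top0',(390,180,480,310))):
    im=load(n)['img'][b[1]:b[3],b[0]:b[2]]; k=min(800//im.shape[1],600//im.shape[0]); cv2.imwrite(f'pics/c_{n}_{b[0]}.png',cv2.resize(im,None,fx=k,fy=k,interpolation=2))
E
ls pics
```

```text
[[ 0.957 -0.001  0.29 ]
 [-0.29  -0.002  0.957]
 [-0.    -1.    -0.002]]
scene0 desk z 0.763704093845703
up (8, 40) 2479 [630.3 -16.   11.7] [623.   -9.5] [138.9 133.4] 15.7 39.7
up (40, 60) 145 [646.2 -23.3  50.4] [642.3  -5.1] [ 31.7 114.3] 11.7 59.8
up (62, 90) 233 [647.1 -24.4  77. ] [642.7  -4.8] [ 31.2 116.6] 10.4 90.0
up (85, 110) 202 [643.8 -24.6  96.8] [640.6  -4.2] [ 32.3 114.7] 12.6 110.0
up (150, 187) 411 [634.7  -9.7 168.6] [635.6  -5.8] [ 24.3 114.8] 13.9 187.0
up (188, 205) 273 [630.7  -9.7 194.4] [634.   -6.4] [ 24.6 116. ] 15.3 199.5
br (8, 40) 526 [486.1 300.5  20. ] [458.  308.9] [ 94.4 169.2] 58.9 39.7
br (40, 60) 135 [532.3 279.5  51.2] [534.8 276.7] [55.9 21.2] 61.9 59.9
br (62, 90) 359 [524.4 285.3  73. ] [525.5 286. ] [64.1 44.8] 58.8 79.3
sp (8, 40) 218 [ 505.1 -287.    24.8] [ 498.2 -266. ] [65.6 36.3] 87.3 40.0
sp (40, 60) 146 [ 505.6 -286.6   50.5] [ 502.5 -284.3] [44.2 20.6] 49.0 60.0
sp (62, 90) 230 [ 505.  -286.8   75.8] [ 502.3 -283.5] [44.  22.5] 50.8 89.8
sp (85, 110) 485 [ 494.8 -278.    95.2] [ 493.3 -275.6] [42.4 45.7] 34.5 101.6
top0 desk z -0.92
[... 371 characters left out ...]
.1] 20.0 186.9
up (188, 205) 164 [628.   -4.7 194.9] [633.7  -4. ] [ 24.3 111.7] 15.0 202.4
br (8, 40) 340 [474.2 319.5  17.1] [486.2 319.6] [137.1 180. ] 89.8 35.7
br (40, 60) 18 [536.9 275.6  54.3] [536.8 277.3] [54.2 16.7] 55.6 59.8
br (62, 90) 320 [522.9 290.1  73.6] [525.6 289. ] [64.2 40.1] 60.9 83.6
sp (8, 40) 31 [ 487.7 -258.3   24.6] [ 495.  -259.5] [59.  19.8] 25.3 39.5
sp (40, 60) 20 [ 485.1 -258.    49. ] [ 485.4 -259.6] [39.5 12.8] 28.4 59.0
sp (62, 90) 40 [ 487.4 -262.    78. ] [ 493.9 -268.6] [34.7 43.8] 79.5 90.0
sp (85, 110) 256 [ 492.9 -273.    95.1] [ 493.4 -273.3] [41.9 43.8] 44.2 104.8
c_scene0_310.png
c_top0_150.png
c_top0_390.png
scene0.pkl
scene0.png
top0.pkl
top0.png
```

View pics/c_scene0_310.png

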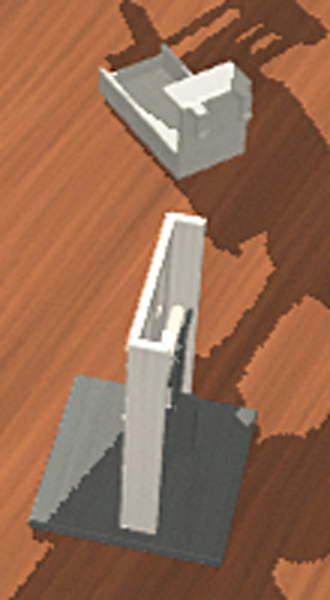

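View pics/c_top0_150.png

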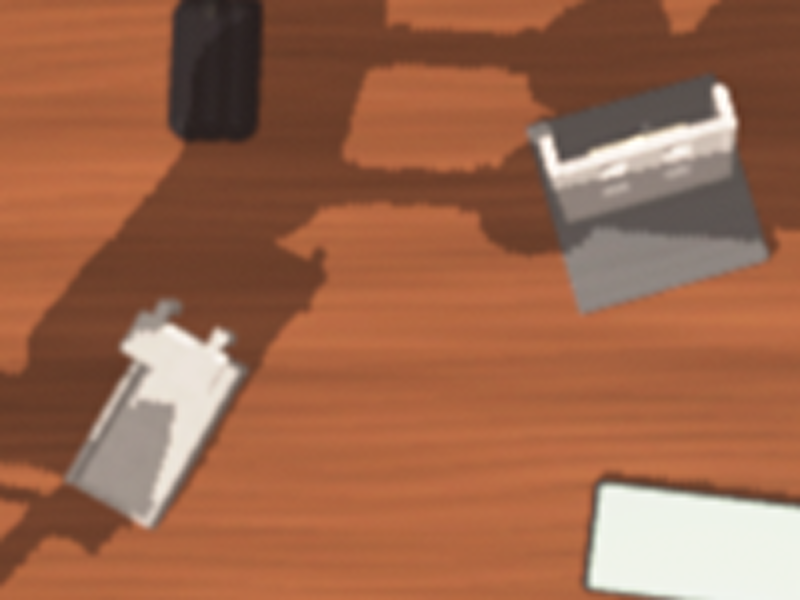

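View pics/c_top0_390.png

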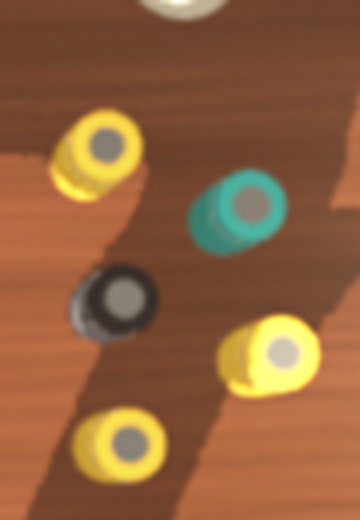

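The crops show the upright front face with slots near (645,175) of the top crop, the bracket with hooks near (165,310) and (222,338), and the speaker cap at (124,298), clear of its neighbours. Next I fit box models to the depth points.

```bash
cat > fit.py <<'E'
from h import *
from scipy.optimize import least_squares
BR=[((-120,-31,0),(0,31,3)),((-120,-31,0),(0,-28,25)),((-120,28,0),(0,31,25)),((-120,-31,0),(-117,31,15)),((-4,-31,0),(0,31,74)),((-28,-31,70),(0,31,74))]
for s in(-20,20): BR+=[((0,s-4,66),(12,s+4,74)),((7,s-4,48),(12,s+4,74)),]
UP=[((0,-56,10),(5,-22-6,195)),((0,28,10),(5,56,195)),((0,-12,10),(5,12,195)),((0,-56,181),(5,56,195)),((0,-56,111),(5,56,145)),((0,-56,10),(5,56,75)),((-60,-65,0),(70,65,10)),((0,-56,10),(24,-52,195)),((0,52,10),(24,56,195))]
def sdf(p,B):
    d=[]
    for a,b in B:
        a=np.array(a);b=np.array(b); q=np.abs(p-(a+b)/2)-(b-a)/2
        d.append(np.linalg.norm(np.maximum(q,0),axis=1)+np.minimum(q.max(1),0))
    return np.min(d,0)
def fit(W,B,x0,rad,zlo,fz=True):
    p=W.reshape(-1,3); p=p[np.isfinite(p).all(1)]
    p=p[(np.hypot(*(p[:,:2]-np.array(x0[:2])).T)<rad)&(p[:,2]>zlo)&(p[:,2]<230)]
    def loc(x,p):
        c,s=np.cos(x[2]),np.sin(x[2]); d=p-[x[0],x[1],x[3]]; return np.c_[c*d[:,0]+s*d[:,1],-s*d[:,0]+c*d[:,1],d[:,2]]
    x=np.array(list(x0)+([0] if len(x0)<4 else []),float)
    for thr in(15,6,4):
        k=np.abs(sdf(loc(x,p),B))<thr
        r=least_squares(lambda y:sdf(loc(y,p[k]),B),x,loss='soft_l1',x_scale=[1,1,.01,1]); x=r.x
    return x,k.sum(),np.abs(sdf(loc(x,p[k]),B)).mean()
E
python3 - <<'E'
from fit import *
Ws=[cloud(load('scene0')),cloud(load('top0'))]
for nm,W in (('scene',Ws[0]),('top',Ws[1]),('both',np.concatenate(Ws))):
    print(nm,'up',*[np.round(v,3) for v in fit(W,UP,(623,-7,.262),110,6)])
    print(nm,'br',*[np.round(v,3) for v in fit(W,BR,(530,285,-.53),140,6)])
    p=W.reshape(-1,3);p=p[(np.hypot(p[:,0]-493,p[:,1]+275)<32)&(p[:,2]>20)&(p[:,2]<92)]
    r=least_squares(lambda x:np.hypot(p[:,0]-x[0],p[:,1]-x[1])-22,[493,-275],loss='soft_l1');print('sp',r.x.round(1),len(p))
E
```

```text
scene up [ 6.22371e+02 -9.21800e+00  2.62000e-01  6.88000e-01] 4061 1.202
scene br [ 5.32734e+02  2.82576e+02 -5.26000e-01  3.05600e+00] 1098 1.0
sp [ 492.2 -275.4] 543
top up [ 6.23336e+02 -7.11500e+00  2.68000e-01  7.48000e-01] 1923 1.352
top br [ 5.32419e+02  2.85096e+02 -5.24000e-01  4.27700e+00] 686 1.053
sp [ 493.3 -274. ] 117
both up [ 6.23423e+02 -8.86700e+00  2.68000e-01  7.00000e-01] 5985 1.29
both br [ 5.32646e+02  2.82771e+02 -5.27000e-01  3.92800e+00] 1780 1.074
sp [ 492.3 -275.2] 660
```

```bash
python3 -m handwheel '[[[34,-40,-14,-0.029],[34,-41,-14,-0.029],[34,-40,-14,-0.029],[35,-41,-14,-0.029],[34,-40,-14,-0.029],[34,-41,-14,-0.029],[34,-40,-14,-0.029],[34,-41,-14,-0.029]]]' 100 40
```

```text
time_s: 1.1
tool_pos: [469.1, 320.5, 126.0]
tcp_rot: [-0.683, 0.683, -0.184, 0.184]
force: [-0.7, 0.5, -0.2]
width: 88.1
```

```bash
python3 -m handwheel '[[[0,0,-25,0],[0,0,-25,0],[0,0,-25,0],[0,0,-20,0],[0,0,-12,0],[0,0,-8,0],[0,0,-7,0],[0,0,0,0]]]' && python3 - <<'E'
from h import *
for n in('scene','top'):
    c=shot(n,n+'1')
    b=(310,80,430,200) if n=='scene' else (140,210,260,320)
    im=c['img'][b[1]:b[3],b[0]:b[2]]; k=min(800/im.shape[1],600/im.shape[0]); cv2.imwrite(f'pics/c1{n}.png',cv2.resize(im,None,fx=k,fy=k,interpolation=2))
E
```

```text
time_s: 2.1
tool_pos: [468.4, 322.1, 4.6]
tcp_rot: [-0.683, 0.683, -0.184, 0.184]
force: [0.3, -0.5, -0.2]
width: 87.9
```

View pics/c1scene.png

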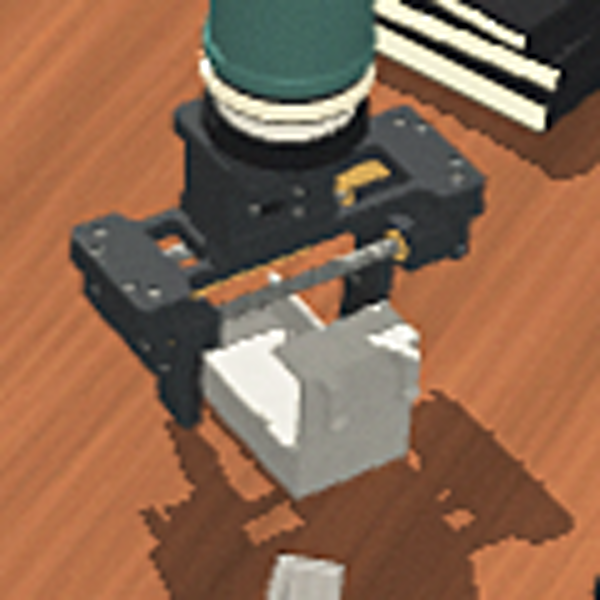

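View pics/c1top.png

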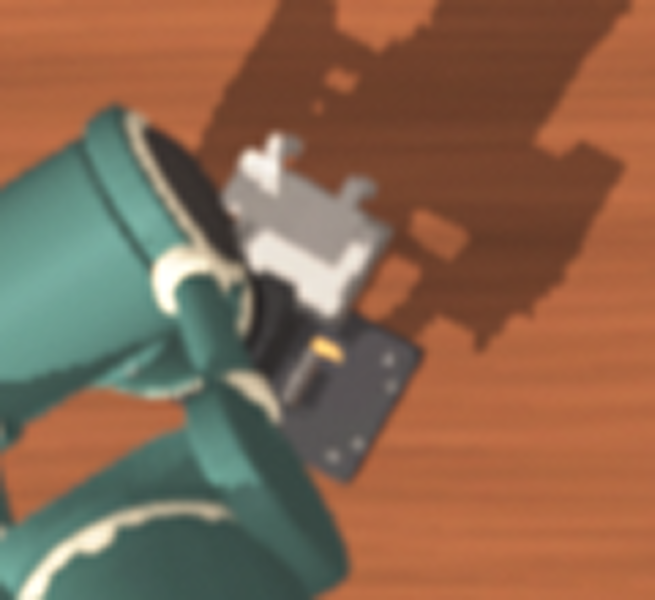

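Both fingers straddle the tray (scene crop: left finger at (180,370), right at (370,285)), and the body is clear of the flange. Now I close the gripper.

```bash
python3 -m handwheel '[[[0,0,0,0],[0,0,0,0],[0,0,0,0],[0,0,0,0],[0,0,0,0],[0,0,0,0],[0,0,0,0],[0,0,0,0]]]' 0 45; python3 -m handwheel '[[[0,0,3,0],[0,0,10,0],[0,0,25,0],[0,0,30,0],[0,0,30,0],[0,0,30,0],[0,0,20,0],[0,0,10,0]]]'
```

```text
time_s: 3.2
tool_pos: [468.6, 322.1, 5.0]
tcp_rot: [0.683, -0.683, 0.184, -0.184]
force: [-0.1, -1.0, 5.0]
width: 61.7
time_s: 4.2
tool_pos: [468.8, 322.3, 164.0]
tcp_rot: [0.683, -0.682, 0.183, -0.184]
force: [0.2, 0.0, -2.9]
width: 61.5
```

```bash
python3 -m handwheel '[[[0,-40,-2,0.09],[0,-46,-2,0.1],[0,-46,-2,0.1],[2,-48,-2,0.1],[3,-48,-4,0.1],[5,-48,-8,0.1],[7,-46,-10,0.1],[8,-43,-10,0.1]]]' && python3 -m handwheel '[[[0,0,-5,0],[0,0,-5,0],[0,0,-4,0],[0,0,-3,0],[0,0,0,0],[0,0,0,0],[0,0,0,0],[0,0,0,0]]]' &&  python3 - <<'E'
from fit import *
for n in('scene','top'):
    c=shot(n,n+'2')
    b=(290,150,430,310) if n=='scene' else (250,160,370,280)
    im=c['img'][b[1]:b[3],b[0]:b[2]]; k=min(800/im.shape[1],600/im.shape[0]); cv2.imwrite(f'pics/c2{n}.png',cv2.resize(im,None,fx=k,fy=k,interpolation=2))
    W=cloud(c)
    print(n,*[np.round(v,3) for v in fit(W,BR,(565,-24,.265,102),130,45)])
    print(n,'up',*[np.round(v,3) for v in fit(W,UP,(623,-8,.265),110,6)])
E
```

```text
time_s: 5.2
tool_pos: [492.7, -44.5, 121.6]
tcp_rot: [0.701, -0.701, -0.094, 0.095]
force: [0.4, -0.4, -1.6]
width: 61.6
time_s: 6.2
tool_pos: [493.6, -42.9, 105.9]
tcp_rot: [-0.701, 0.701, 0.093, -0.093]
force: [0.2, -0.6, -1.5]
width: 61.3
scene [ 5.64889e+02 -2.53110e+01  2.69000e-01  1.02543e+02] 1426 0.849
scene up [ 6.22223e+02 -8.85700e+00  2.61000e-01  7.83000e-01] 4041 1.186
top [ 5.65570e+02 -2.54690e+01  2.52000e-01  1.02321e+02] 217 1.155
top up [ 6.23429e+02 -7.32700e+00  2.66000e-01  5.72000e-01] 1443 1.286
```

View pics/c2scene.png

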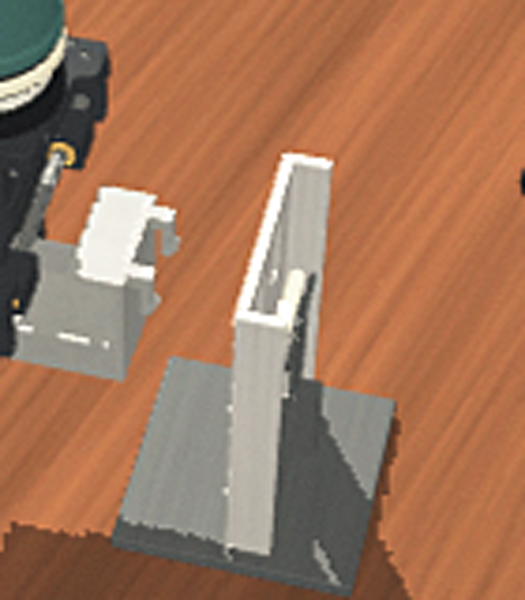

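View pics/c2top.png

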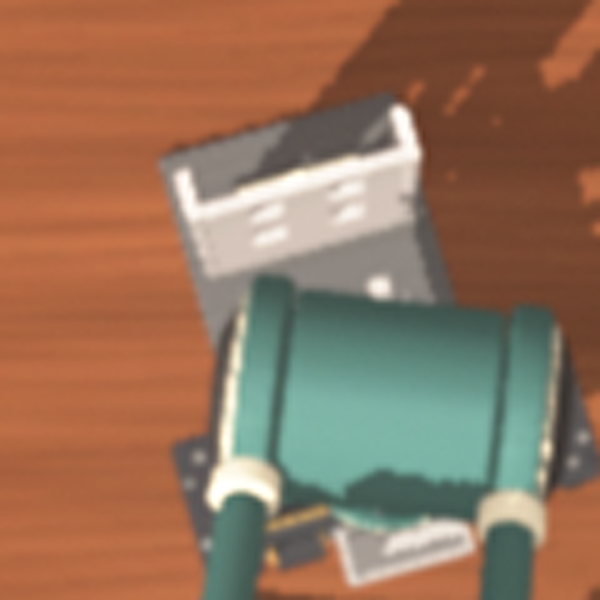

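Hooks at scene crop (165,215) and (150,300) face the plate. The fits give a gap of 59.6 mm, a lateral error of 1–2.4 mm and a bracket height of about 102 mm, which is mid-slot. I advance part-way with a small lateral correction.

```bash
python3 -m handwheel '[[[-0.4,1.5,0,0],[8.7,2.3,0,0],[8.7,2.3,0,0],[8.7,2.3,0,0],[8.7,2.3,0,0],[5.8,1.6,0,0],[4.8,1.3,0,0],[4.8,1.3,0,0]]]' &&  python3 - <<'E'
from fit import *
for n in('scene',):
    c=shot(n,n+'3')
    b=(310,160,420,290) if n=='scene' else (250,160,370,280)
    im=c['img'][b[1]:b[3],b[0]:b[2]]; k=min(800/im.shape[1],600/im.shape[0]); cv2.imwrite(f'pics/c3{n}.png',cv2.resize(im,None,fx=k,fy=k,interpolation=2))
    W=cloud(c)
    print(n,*[np.round(v,3) for v in fit(W,BR+[], (614,-11,.265,102),130,45)])
E
```

```text
time_s: 7.3
tool_pos: [543.4, -27.9, 105.6]
tcp_rot: [0.701, -0.701, -0.093, 0.093]
force: [0.6, -0.0, -1.9]
width: 61.6
scene [ 6.15007e+02 -1.06770e+01  2.63000e-01  1.02960e+02] 1232 0.863
```

View pics/c3scene.png

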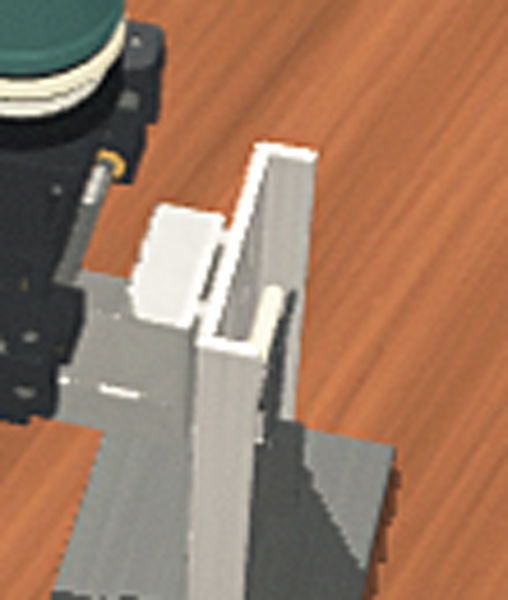

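The gap is now about 7.5 mm with no contact force, and the lips are entering the slots behind the plate edge at crop (215,270).

```bash
python3 -m handwheel '[[[1.9,0.5,0,0],[1.9,0.5,0,0],[1.4,0.4,0,0],[1,0.3,0,0],[0.5,0.1,0,0],[0,0,0,0],[0,0,0,0],[0,0,0,0]]]'
```

```text
time_s: 8.35
tool_pos: [549.9, -26.2, 105.7]
tcp_rot: [-0.701, 0.701, 0.093, -0.093]
force: [-0.2, -0.1, -2.0]
width: 61.7
```

```bash
python3 -m handwheel '[[[0.5,0.1,0,0],[0.5,0.1,0,0],[0,0,0,0],[0,0,0,0],[0,0,0,0],[0,0,0,0],[0,0,0,0],[0,0,0,0]]]'
python3 - <<'E'
from fit import *
for n in('scene','top'):
    c=shot(n,n+'4')
    b=(310,160,420,290) if n=='scene' else (250,160,370,280)
    im=c['img'][b[1]:b[3],b[0]:b[2]]; k=min(800/im.shape[1],600/im.shape[0]); cv2.imwrite(f'pics/c4{n}.png',cv2.resize(im,None,fx=k,fy=k,interpolation=2))
    W=cloud(c)
    print(n,*[np.round(v,3) for v in fit(W,BR+[], (622,-9,.265,102),130,45)])
E
```

```text
time_s: 9.35
tool_pos: [550.8, -26.1, 105.6]
tcp_rot: [0.701, -0.701, -0.093, 0.093]
force: [-1.0, -1.1, -2.8]
width: 61.3
scene [ 6.25540e+02 -7.62300e+00  2.68000e-01  1.03338e+02] 1149 0.983
top [ 6.22655e+02 -6.13000e+00  2.74000e-01  1.02675e+02] 263 1.164
```

View pics/c4scene.png

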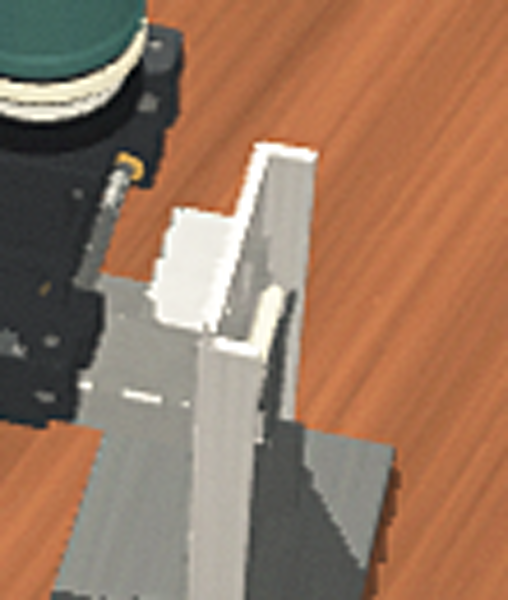

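View pics/c4top.png

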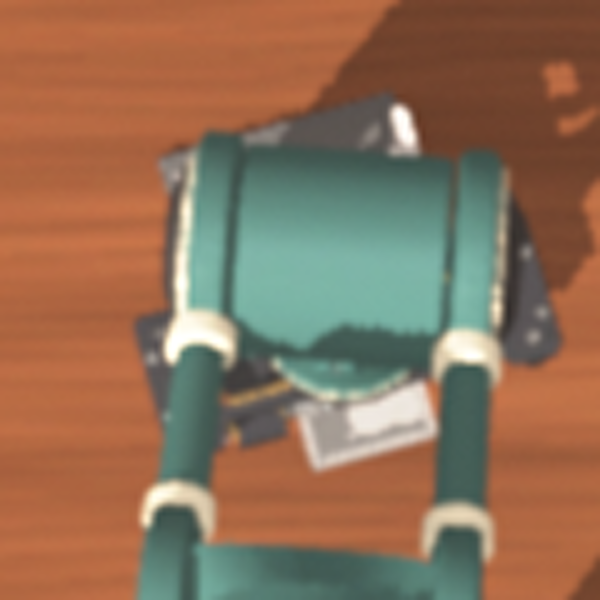

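```bash
python3 -m handwheel '[[[0.6,0.2,0,0],[0,0,0,0],[0,0,0,0],[0,0,-1,0],[0,0,-1,0],[0,0,-1,0],[0,0,0,0],[0,0,0,0]]]'
```

```text
time_s: 10.45
tool_pos: [550.9, -26.0, 102.8]
tcp_rot: [-0.701, 0.701, 0.093, -0.094]
force: [-6.1, -2.5, 1.6]
width: 61.3
```

Contact at about -6.6 N along the plate normal, so the rear face is on the plate. I back off slightly and lower.

```bash
python3 -m handwheel '[[[-0.8,-0.2,0,0],[0,0,-2,0],[0,0,-2,0],[0,0,-2,0],[0,0,-2,0],[0,0,-1,0],[0,0,0,0],[0,0,0,0]]]'
```

```text
time_s: 11.45
tool_pos: [550.8, -26.0, 93.7]
tcp_rot: [0.701, -0.701, -0.093, 0.093]
force: [-3.7, -1.1, 0.4]
width: 61.8
```

```bash
python3 -m handwheel '[[[0,0,-1,0],[0,0,-1,0],[0,0,-1,0],[0,0,-1,0],[0,0,0,0],[0,0,0,0],[0,0,0,0],[0,0,0,0]]]'
```

```text
time_s: 12.45
tool_pos: [550.5, -26.2, 89.7]
tcp_rot: [-0.701, 0.701, 0.093, -0.093]
force: [-4.6, -1.4, 2.5]
width: 61.6
```

The vertical force rose by about 4.5 N, so the shelf rests on the roller. I release, raise, and check.

```bash
python3 -m handwheel '[[[0,0,0,0],[0,0,0,0],[0,0,0,0],[0,0,0,0],[0,0,0,0],[0,0,0,0],[0,0,0,0],[0,0,0,0]]]' 100 && python3 -m handwheel '[[[0,0,10,0],[0,0,15,0],[0,0,15,0],[0,0,15,0],[0,0,15,0],[0,0,15,0],[0,0,15,0],[0,0,0,0]]]' && python3 - <<'E'
from fit import *
for n in('scene','top'):
    c=shot(n,n+'5')
    b=(290,160,420,290) if n=='scene' else (250,160,370,280)
    im=c['img'][b[1]:b[3],b[0]:b[2]]; k=min(800/im.shape[1],600/im.shape[0]); cv2.imwrite(f'pics/c5{n}.png',cv2.resize(im,None,fx=k,fy=k,interpolation=2))
    W=cloud(c)
    print(n,*[np.round(v,3) for v in fit(W,BR+[], (622,-9,.265,86),130,45)])
E
```

```text
time_s: 13.45
tool_pos: [550.8, -26.0, 89.7]
tcp_rot: [-0.701, 0.701, 0.093, -0.093]
force: [-1.2, -0.0, 0.8]
width: 88.1
time_s: 14.45
tool_pos: [551.9, -26.1, 191.5]
tcp_rot: [-0.701, 0.701, 0.094, -0.092]
force: [-0.1, -0.2, 0.6]
width: 88.3
scene [ 6.22697e+02 -9.12300e+00  2.58000e-01  8.65260e+01] 2097 0.996
top [ 6.21751e+02 -8.68100e+00  2.56000e-01  8.48880e+01] 357 1.171
```

View pics/c5scene.png

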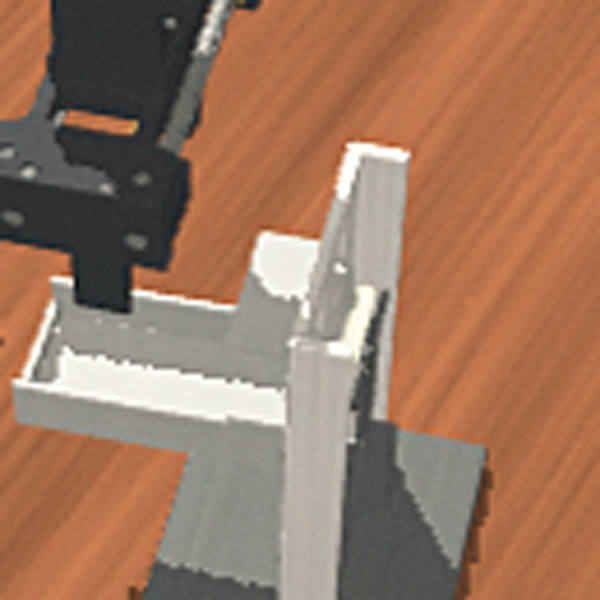

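The shelf hangs level and unlocked, with its underside at about 86 mm as stated. Now I close the fingers and move over the flange.

```bash
python3 -m handwheel '[[[0,0,0,0],[10,2.6,0,0],[10,2.6,0,0],[10,2.6,0,0],[10,2.6,0,0],[10,2.6,0,0],[6,1.6,0,0],[0,0,0,0]]]' 0 20 && python3 -m handwheel '[[[0,0,-7,0],[0,0,-7,0],[0,0,-5,0],[0,0,-3,0],[0,0,-2,0],[0,0,-2,0],[0,0,-1,0],[0,0,0,0]]]'
```

```text
time_s: 15.55
tool_pos: [607.1, -11.3, 189.6]
tcp_rot: [0.701, -0.701, -0.093, 0.093]
force: [0.2, -0.0, 0.1]
width: 10.2
time_s: 16.55
tool_pos: [606.8, -11.4, 162.7]
tcp_rot: [-0.701, 0.701, 0.093, -0.093]
force: [-0.1, -0.8, -0.1]
width: 0.0
```

```bash
python3 -m handwheel '[[[0,0,-1,0],[0,0,-1,0],[0,0,-1,0],[0,0,-1,0],[0,0,-1,0],[0,0,-1,0],[0,0,0,0],[0,0,0,0]]]'
```

```text
time_s: 17.55
tool_pos: [606.9, -11.5, 158.6]
tcp_rot: [-0.701, 0.701, 0.093, -0.093]
force: [-4.4, 0.3, 8.5]
width: 0.4
```

```bash
python3 -m handwheel '[[[0,0,-1,0],[0,0,-1,0],[0,0,-1,0],[0,0,-1,0],[0,0,-1,0],[0,0,0,0],[0,0,0,0],[0,0,0,0]]]'
```

```text
time_s: 18.55
tool_pos: [606.8, -11.5, 152.9]
tcp_rot: [-0.701, 0.701, 0.093, -0.093]
force: [-4.0, 0.4, 8.2]
width: 0.4
```

```bash
python3 -m handwheel '[[[0,0,-0.7,0],[0,0,-0.7,0],[0,0,-0.6,0],[0,0,0,0],[0,0,0,0],[0,0,0,0],[0,0,0,0],[0,0,0,0]]]'
```

```text
time_s: 19.55
tool_pos: [606.9, -11.5, 152.7]
tcp_rot: [-0.701, 0.701, 0.093, -0.093]
force: [-7.7, -0.0, 17.6]
width: 0.3
```

It is stopped hard at 152.7 (expected 153) with 17.6 N. I add a touch more, then lift and look.

```bash
python3 -m handwheel '[[[0,0,-0.5,0],[0,0,0,0],[0,0,0,0],[0,0,5,0],[0,0,10,0],[0,0,15,0],[0,0,20,0],[0,0,10,0]]]'; python3 -m handwheel '[[[-20,-25,0,0],[-25,-40,0,0],[-20,-45,0,0],[-15,-48,0,0],[-10,-48,0,0],[-10,-30,0,0],[-10,-15,0,0],[0,0,0,0]]]' 70 20 && python3 - <<'E'
from fit import *
for n in('scene','top'):
    c=shot(n,n+'6')
    W=cloud(c)
    print(n,*[np.round(v,3) for v in fit(W,BR+[], (622,-9,.265,79),130,45)])
    print(n,'up',*[np.round(v,3) for v in fit(W,UP,(623,-8,.265),110,6)])
    p=W.reshape(-1,3);p=p[(np.hypot(p[:,0]-493,p[:,1]+275)<32)&(p[:,2]>20)&(p[:,2]<100)]
    k=p[:,2]>88;print('sp',len(p),p[k].mean(0).round(1),k.sum())
b=(290,160,420,290); im=load('scene6')['img'][b[1]:b[3],b[0]:b[2]]; cv2.imwrite('pics/c6.png',cv2.resize(im,None,fx=4.5,fy=4.5,interpolation=2))
E
```

```text
time_s: 20.55
tool_pos: [607.9, -11.5, 211.6]
tcp_rot: [-0.701, 0.701, 0.094, -0.092]
force: [-0.5, -0.0, 0.4]
width: 0.4
time_s: 21.55
tool_pos: [496.3, -262.8, 209.4]
tcp_rot: [0.701, -0.701, -0.093, 0.092]
force: [0.2, -0.3, 0.7]
width: 61.8
scene [ 6.21277e+02 -9.58700e+00  2.65000e-01  8.08180e+01] 2139 0.884
scene up [ 6.22351e+02 -8.77400e+00  2.60000e-01  6.68000e-01] 3734 1.208
sp 972 [ 494.6 -277.3   95.5] 466
top [ 6.22882e+02 -7.47900e+00  2.67000e-01  8.06380e+01] 1312 1.237
top up [ 6.2312e+02 -6.5040e+00  2.6700e-01  8.8600e-01] 1289 1.381
sp 31 [ 478.7 -277.9   95.6] 24
```

View pics/c6.png

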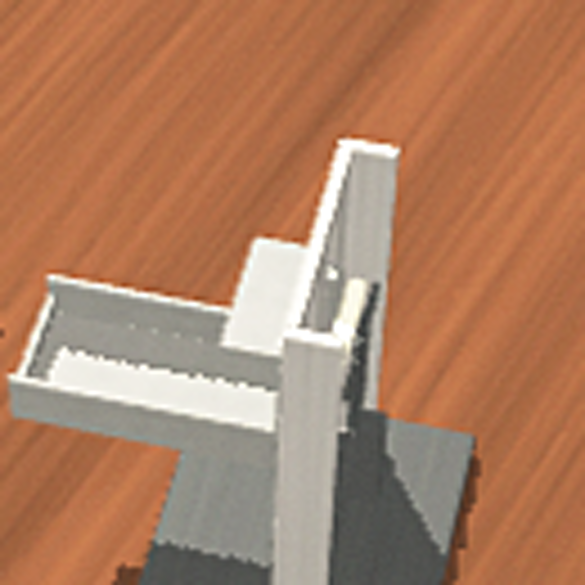

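View pics/scene6.png

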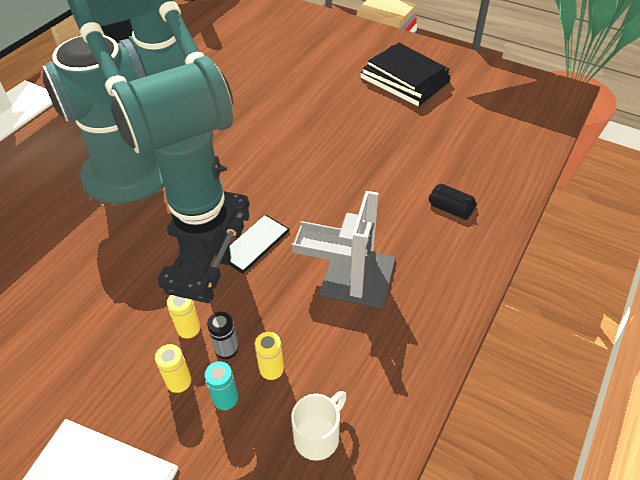

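The shelf reads level. Its fitted underside of about 80.7, minus the ~2 mm bias seen while it was held, gives about 79, which is home. Next, the clearances around the speaker.

```bash
python3 - <<'E'
from fit import *
W=cloud(load('top0')); im=load('top0')['img']
S=np.array([492.6,-274.8])
for u,v in((420,291),(414,218),(457,269),(449,232),(419,255)):
    p=W[v-13:v+14,u-13:u+14].reshape(-1,3);p=p[(p[:,2]>88)&(p[:,2]<105)]
    r=cv2.minEnclosingCircle(p[:,:2].astype(np.float32)); m=p[:,:2].mean(0); d=m-S
    print((u,v),m.round(0),p[:,2].mean().round(0),'dist',np.hypot(*d).round(0),'dir deg',np.degrees(np.arctan2(d[1],d[0])).round(0))
for y in(-.4,-.2,0,.265,.4,.6): print(y,'jaw dir',np.degrees(y)+90)
E
```

```text
(420, 291) [ 404. -273.] 95.0 dist 89.0 dir deg 179.0
(414, 218) [ 588. -267.] 95.0 dist 96.0 dir deg 5.0
(457, 269) [ 458. -369.] 96.0 dist 100.0 dir deg -110.0
(449, 232) [ 550. -354.] 95.0 dist 98.0 dir deg -54.0
(419, 255) [ 493. -273.] 95.0 dist 2.0 dir deg 77.0
-0.4 jaw dir 67.08168819476707
-0.2 jaw dir 78.54084409738354
0 jaw dir 90.0
0.265 jaw dir 105.18338157096682
0.4 jaw dir 112.91831180523293
0.6 jaw dir 124.37746770784939
```

```bash
python3 -m handwheel '[[[-2,-6,-10,0],[-2,-6,-20,0],[0,0,-30,0],[0,0,-30,0],[0,0,-28,0],[0,0,-20,0],[0,0,-12,0],[0,0,-7,0]]]' && python3 - <<'E'
from h import *
c=shot('scene','scene7'); im=c['img'][260:420,130:310]; cv2.imwrite('pics/c7.png',cv2.resize(im,None,fx=3.7,fy=3.7,interpolation=2))
E
```

```text
time_s: 22.65
tool_pos: [492.2, -274.0, 50.8]
tcp_rot: [0.701, -0.701, -0.093, 0.094]
force: [-0.1, 0.0, 0.1]
width: 61.5
```

View pics/c7.png

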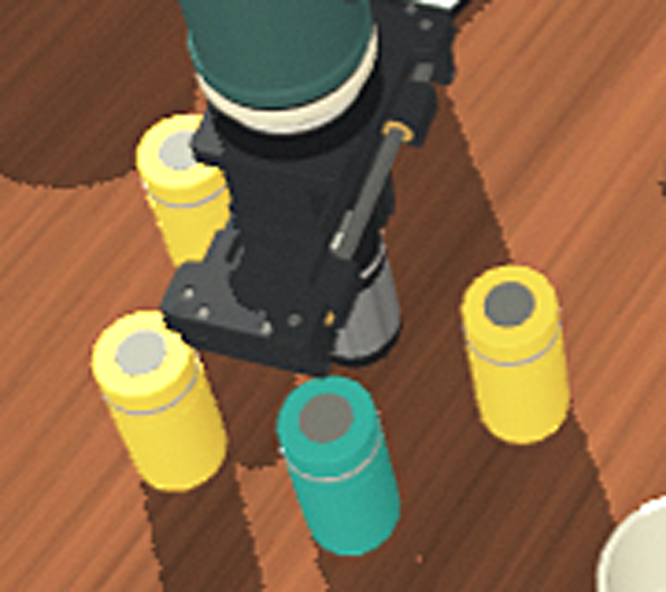

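The gripper straddles the dark speaker (crop (375,310)) and the decoys are clear. I grip it and lift.

```bash
python3 -m handwheel '[[[0,0,0,0],[0,0,0,0],[0,0,0,0],[0,0,0,0],[0,0,0,0],[0,0,0,0],[0,0,0,0],[0,0,0,0]]]' 0 25; python3 -m handwheel '[[[0,0,3,0],[0,0,10,0],[0,0,25,0],[0,0,30,0],[0,0,30,0],[0,0,30,0],[0,0,25,0],[0,0,10,0]]]'
```

```text
time_s: 23.7
tool_pos: [493.4, -274.8, 53.1]
tcp_rot: [-0.701, 0.701, 0.094, -0.093]
force: [0.5, 0.5, 5.6]
width: 43.5
time_s: 24.7
tool_pos: [493.3, -274.8, 217.1]
tcp_rot: [-0.7, 0.702, 0.094, -0.092]
force: [0.1, 0.2, -1.9]
width: 43.5
```

```bash
python3 -m handwheel '[[[5,20,0,0],[7,32,0,0],[8,36,0,0],[8,38,0,0],[8,38,0,0],[8,36,0,0],[8,30,0,0],[5,18,0,0]]]';python3 -m handwheel '[[[0,0,-10,0],[0,0,-15,0],[0,0,-12,0],[0,0,-5,0],[0,0,0,0],[0,0,0,0],[0,0,0,0],[0,0,0,0]]]'; python3 - <<'E'
from fit import *
for n in('scene','top'):
    c=shot(n,n+'8'); W=cloud(c)
    print(n,*[np.round(v,3) for v in fit(W,BR+[], (622,-9,.265,79),130,45)])
im=load('scene8')['img'][130:320,260:440]; cv2.imwrite('pics/c8.png',cv2.resize(im,None,fx=3.1,fy=3.1,interpolation=2))
im=load('top8')['img'][150:290,250:380]; cv2.imwrite('pics/c8t.png',cv2.resize(im,None,fx=4,fy=4,interpolation=2))
E
```

```text
time_s: 25.7
tool_pos: [548.7, -23.9, 213.4]
tcp_rot: [0.701, -0.7, -0.093, 0.095]
force: [0.1, -0.7, -2.6]
width: 43.7
time_s: 26.7
tool_pos: [550.1, -26.4, 173.7]
tcp_rot: [-0.701, 0.701, 0.093, -0.093]
force: [-0.1, -0.2, -1.8]
width: 43.6
scene [ 6.21301e+02 -9.44000e+00  2.68000e-01  8.08180e+01] 1844 0.883
top [ 6.22241e+02 -7.26900e+00  2.65000e-01  8.03820e+01] 322 1.163
```

View pics/c8.png

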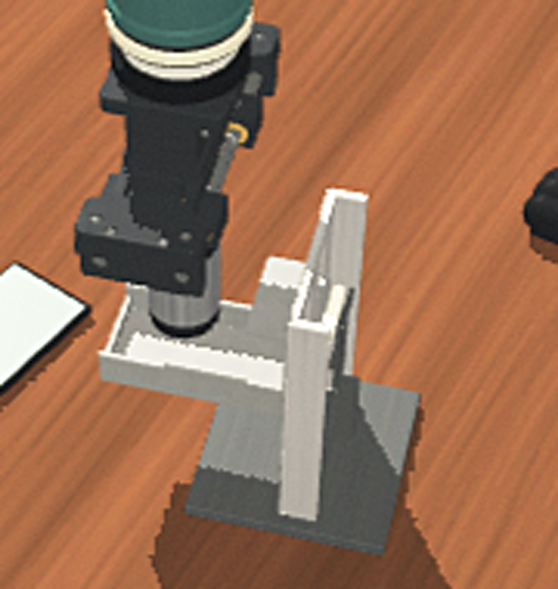

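View pics/c8t.png

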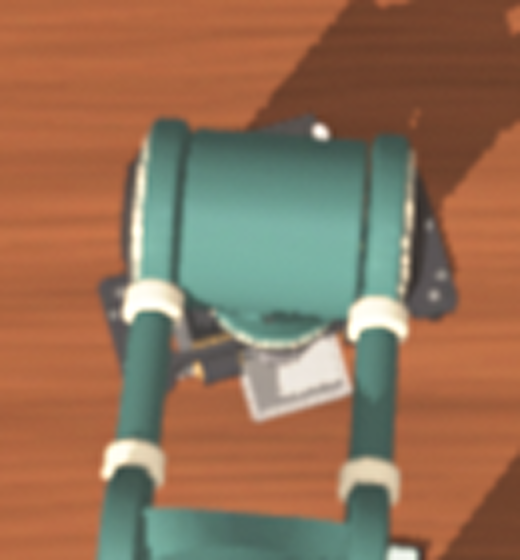

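The speaker (crop (183,300)) hangs above the tray. I check its axis against the tray with depth before lowering.

```bash
python3 - <<'E'
from fit import *
c=load('scene8');W=cloud(c)[150:262,280:335].reshape(-1,3)
for z0 in (122,132,142):
    p=W[(np.hypot(W[:,0]-550,W[:,1]+27)<27)&(W[:,2]>z0)&(W[:,2]<z0+10)]
    r=least_squares(lambda x:np.hypot(p[:,0]-x[0],p[:,1]-x[1])-22,[550,-27],loss='soft_l1')
    d=r.x-np.array([621.3,-9.5]); t=.265
    print(z0,len(p),r.x.round(1),'bracket frame',(np.cos(t)*d[0]+np.sin(t)*d[1]).round(1),(-np.sin(t)*d[0]+np.cos(t)*d[1]).round(1))
p=W[(np.hypot(W[:,0]-550,W[:,1]+27)<26)&(W[:,2]>108)];print('lowest',np.percentile(p[:,2],[0,1,3]))
E
```

```text
122 63 [548.9 -26.5] bracket frame -74.4 2.5
132 73 [549.1 -27.2] bracket frame -74.3 1.8
142 84 [549.6 -27.7] bracket frame -74.0 1.2
lowest [119.77209174 122.42217769 124.27269251]
```

```bash
python3 -m handwheel '[[[0.3,-1.2,0,0],[0,0,-8,0],[0,0,-8,0],[0,0,-7,0],[0,0,-5,0],[0,0,-3,0],[0,0,-2,0],[0,0,0,0]]]'; python3 -m handwheel '[[[0,0,-1,0],[0,0,-1,0],[0,0,-1,0],[0,0,-1,0],[0,0,-1,0],[0,0,0,0],[0,0,0,0],[0,0,0,0]]]'
```

```text
time_s: 27.8
tool_pos: [550.1, -27.6, 140.2]
tcp_rot: [-0.701, 0.701, 0.093, -0.093]
force: [-0.3, -0.1, -2.1]
width: 43.5
time_s: 28.8
tool_pos: [550.1, -27.6, 135.3]
tcp_rot: [-0.701, 0.701, 0.093, -0.093]
force: [-0.7, 1.0, -2.9]
width: 43.5
```

```bash
python3 -m handwheel '[[[0,0,-0.5,0],[0,0,-0.5,0],[0,0,0,0],[0,0,0,0],[0,0,0,0],[0,0,0,0],[0,0,0,0],[0,0,0,0]]]'
```

```text
time_s: 29.8
tool_pos: [550.3, -27.6, 134.4]
tcp_rot: [-0.701, 0.701, 0.093, -0.093]
force: [0.6, 0.8, 0.4]
width: 43.5
```

The weight is taken off (about 2.5 N change), so the speaker is on the tray floor. I release and rise.

```bash
python3 -m handwheel '[[[0,0,0,0],[0,0,0,0],[0,0,0,0],[0,0,0,0],[0,0,0,0],[0,0,0,0],[0,0,0,0],[0,0,0,0]]]' 75; python3 -m handwheel '[[[0,0,4,0],[0,0,10,0],[0,0,15,0],[0,0,20,0],[0,0,20,0],[0,0,20,0],[0,0,20,0],[0,0,10,0]]]'; python3 -m handwheel '[[[-15,0,0,0],[-25,0,0,0],[-25,0,0,0],[-25,0,0,0],[-20,0,0,0],[-10,0,0,0],[0,0,0,0],[0,0,0,0]]]'; python3 - <<'E'
from fit import *
for n in('scene','top'):
    c=shot(n,n+'9'); W=cloud(c); p=W.reshape(-1,3)
    x=fit(W,BR+[], (622,-9,.265,79),130,45); print(n,*[np.round(v,3) for v in x])
    k=p[(np.hypot(p[:,0]-550,p[:,1]+27)<27)&(p[:,2]>168)&(p[:,2]<190)]; print(k[:,:].mean(0).round(1),len(k))
    for z0 in(110,125,140,155):
        q=p[(np.hypot(p[:,0]-550,p[:,1]+27)<30)&(p[:,2]>z0)&(p[:,2]<z0+14)]
        if len(q)>15: print(z0,least_squares(lambda x:np.hypot(q[:,0]-x[0],q[:,1]-x[1])-22,[550,-27],loss='soft_l1').x.round(1))
im=load('scene9')['img'][130:320,260:440]; cv2.imwrite('pics/c9.png',cv2.resize(im,None,fx=3.1,fy=3.1,interpolation=2))
print(robot.read_state()['time_s'])
E
```

```text
time_s: 30.8
tool_pos: [550.1, -27.6, 134.2]
tcp_rot: [0.701, -0.701, -0.093, 0.093]
force: [-0.2, -1.0, -0.7]
width: 66.0
time_s: 31.8
tool_pos: [550.8, -27.7, 255.3]
tcp_rot: [-0.701, 0.701, 0.094, -0.092]
force: [-0.3, -0.2, -0.1]
width: 66.1
time_s: 32.8
tool_pos: [430.4, -27.7, 253.1]
tcp_rot: [-0.701, 0.701, 0.093, -0.093]
force: [-0.2, 0.3, 0.2]
width: 66.4
scene [ 6.22668e+02 -8.97600e+00  2.70000e-01  7.95550e+01] 1583 0.994
[550.2 -31.6 174.7] 369
110 [550.  -28.2]
125 [549.4 -28.4]
140 [549.  -28.2]
155 [548.3 -28.4]
top [ 6.23384e+02 -7.20300e+00  2.63000e-01  7.95230e+01] 852 1.321
[548.8 -27.3 174.9] 268
155 [550.8 -27.3]
32.9
```

View pics/c9.png

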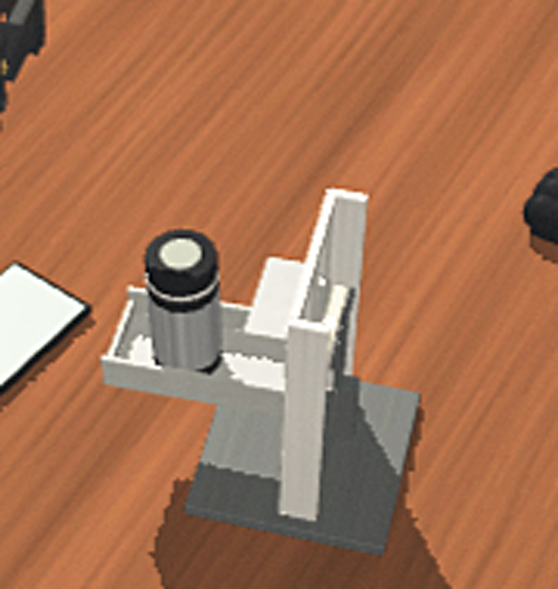

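View pics/top9.png

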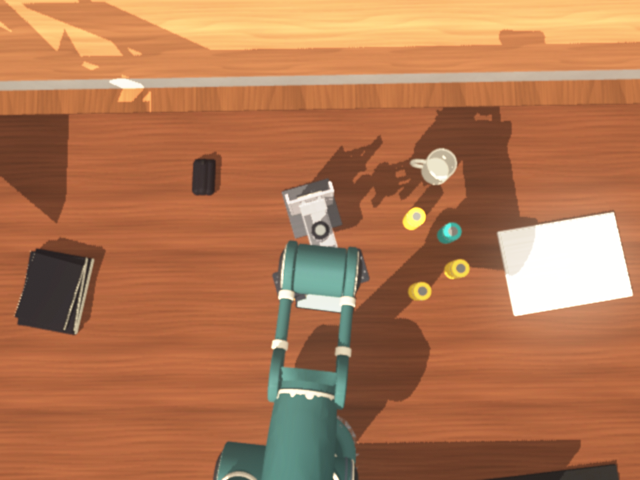

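View pics/scene9.png

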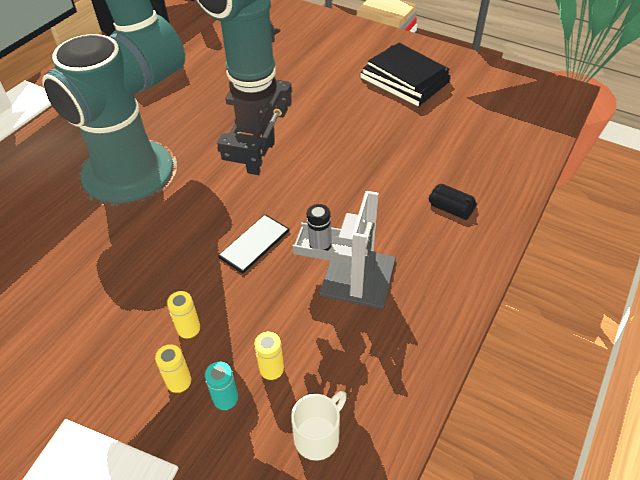

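The speaker stands in the tray at scene (319,228), and the bystanders are unmoved. Its axis fit hints at a ~2° lean, so I check whether the shelf pitched under the load.

```bash
python3 - <<'E'
from fit import *
B=BR+[]
def pit(tag,x0=(622,-8.5,.265,80)):
    p=cloud(load(tag)).reshape(-1,3);p=p[np.isfinite(p).all(1)]
    c,s=np.cos(.265),np.sin(.265);d=p-[x0[0],x0[1],x0[3]];q=np.c_[c*d[:,0]+s*d[:,1],-s*d[:,0]+c*d[:,1],d[:,2]]
    q=q[(q[:,0]>-125)&(q[:,0]<-3)&(abs(q[:,1])<35)&(q[:,2]>-8)&(q[:,2]<82)]
    r=np.hypot(q[:,0]+74,q[:,1]);q=q[r>27]
    def f(x):
        a=x[4]; t=q-[x[0],x[1],x[3]]; cz,sz=np.cos(x[2]),np.sin(x[2]); t=np.c_[cz*t[:,0]+sz*t[:,1],-sz*t[:,0]+cz*t[:,1],t[:,2]]
        t=np.c_[np.cos(a)*t[:,0]+np.sin(a)*t[:,2],t[:,1],-np.sin(a)*t[:,0]+np.cos(a)*t[:,2]]
        return np.clip(sdf(t,B),-6,6)
    r=least_squares(f,[0,0,0,0,0],loss='soft_l1',x_scale=[1,1,.01,1,.01]);return r.x.round(3),len(q)
for t in('scene6','top6','scene9'): print(t,pit(t))
E
```

```text
scene6 (array([-1.746, -0.839,  0.   ,  0.335, -0.006]), 1731)
top6 (array([0.079, 1.556, 0.011, 1.034, 0.006]), 936)
scene9 (array([ 0.517, -0.302,  0.008,  0.666,  0.026]), 1445)
```

```bash
python3 - <<'E'
from fit import *
for t in('scene5','scene6','scene8','scene9','top6','top9','top5'):
    p=cloud(load(t)).reshape(-1,3);c,s=np.cos(.265),np.sin(.265);d=p-[622.3,-8,0];q=np.c_[c*d[:,0]+s*d[:,1],-s*d[:,0]+c*d[:,1],d[:,2]]
    o=[]
    for a,b in((-26,-15),(-15,-4)):
        k=q[(q[:,0]>a)&(q[:,0]<b)&(abs(q[:,1])<27)&(q[:,2]>142)&(q[:,2]<170)]; o+=[np.median(k[:,2]).round(1) if len(k) else None,len(k)]
    k=q[(q[:,0]>-120)&(q[:,0]<-100)&(abs(q[:,1])<27)&(q[:,2]>65)&(q[:,2]<110)]; o+=[np.median(k[:,2]).round(1)]
    print(t,o)
E
```

```text
scene5 [np.float64(160.3), 125, np.float64(160.6), 109, np.float64(87.5)]
scene6 [np.float64(153.7), 129, np.float64(153.7), 96, np.float64(83.7)]
scene8 [np.float64(153.5), 128, np.float64(153.9), 99, np.float64(83.2)]
scene9 [np.float64(152.7), 127, np.float64(152.9), 94, np.float64(80.5)]
top6 [np.float64(152.9), 102, np.float64(152.7), 102, np.float64(82.3)]
top9 [np.float64(152.4), 97, np.float64(153.1), 101, np.float64(78.2)]
top5 [None, 0, None, 0, np.float64(86.7)]
```

```bash
python3 -m handwheel '[[[0,0,0,0],[0,0,0,0],[0,0,0,0],[0,0,0,0],[0,0,0,0],[0,0,0,0],[0,0,0,0],[0,0,0,0]]]'; python3 - <<'E'
from fit import *
c=shot('scene','scene10'); a=load('scene9')
print(np.abs(c['img'].astype(int)-a['img'])[180:300,280:410].mean())
p=cloud(c).reshape(-1,3); k=p[(np.hypot(p[:,0]-550,p[:,1]+27)<27)&(p[:,2]>168)&(p[:,2]<190)]; print(k.mean(0).round(1))
robot.hand_in()
E
```

```text
time_s: 33.9
tool_pos: [430.1, -27.6, 253.2]
tcp_rot: [-0.701, 0.701, 0.093, -0.093]
force: [0.6, 1.4, 1.0]
width: 66.3
1.501965811965812
[550.2 -31.7 174.8]
the job is handed in; nothing more can be done
```

The shelf is hung in the top pair of slots and snapped home. The dark-grey speaker stands released in its tray. I handed the job in at about 34 s, with the gripper clear of everything.

- **Shelf:** I pressed on the flange, and it stopped hard at about 17.6 N. Depth readings put the flange top at 160.4 mm before pressing and 153.7 mm after. With the speaker on it, the flange stayed at about 153 mm, which is the home height.
- **Speaker:** It stands within about 2 mm of the tray spot. It had not moved about a second later.
- **Bystanders:** By eye, the phone, mouse, mug and decoys are where they started in the final pictures.
- **Imperfections:** Under the speaker's weight the shelf's front end droops about 1.5° (roughly 3 mm), probably from slack in the hooks, and the speaker leans about 2° with it. The two cameras also disagreed by 1–2 mm on positions, within their stated calibration.

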